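Press the parts jars shut and show the label to the reader

ROBOT

A 6-joint arm with a two-finger parallel gripper is mounted at the origin on the work surface. World frame = base frame: x ahead of the robot, y to its left, z up, the work surface at z = 0. Lengths are in m, angles in rad, forces in N, time in s.
With the tool pointing down it reaches from about 0.35 to 0.775 m from the base axis. Payload 7.3 kg.
Tool frame: the origin (TCP) lies on the front face of the gripper's body, between the roots of the fingers; the fingertips stand ahead of it and the grasp point (between the pads) lies 47 mm ahead of it (finger_overhang is the z of the fingertips in the tool frame, in m); z points along the fingers, y is the line along which they close (so a half turn about z gives the same grasp; the last joint's range is limited). The gripper opens to 92 mm and grips with 3 to 60 N. Pads are 19 mm wide; open, the fingers measure 130 mm over their backs; the gripper's body (75 mm by 190 mm) begins 47 mm behind the grasp point.
Start: joints at [1.103, 0.342, 1.524, -0, 1.275, -0.146], TCP at [0.166, 0.498, 0.292] pointing down, gripper open.
Joint ranges: [-2.53, 2.53], [-0.77, 2.02], [0.04, 2.7], [-1, 4.14], [0.28, 2.66], [-3.11, 3.11]. Speed limits (rad/s): [2.57, 2.57, 3.14, 3.14, 3.14, 3.14].

INTERFACE

Orientations are given as [roll, pitch, yaw] about the fixed x, y, z axes, in that order (R = Rz(yaw) Ry(pitch) Rx(roll)).
In Python, from cell import * gives the robot as it stands. The module is installed in compiled form; this text tells all that it offers.
- The arm moves only by the tool arm_command, never from a script. Its argument "series" is a list of rows, each an object of numbers: "x", "y", "z": the shift along the tool's x, y, z in mm; "rx", "ry", "rz": the turn, a rotation vector about the tool's x, y, z in degrees. A call has 1 to 20 rows; each row is the pose to reach, as a shift and turn from the pose commanded when the call began, along the tool's axes at that moment; what a row does not reach only later rows make up. A row lasts 1/10 s, in which the tool goes at most 50 mm and 8.59 degrees, less where a joint would pass 70% of its speed; a pose out of reach is approached as far as the arm can. A call with a gripper value outside its range is refused whole. "hand" is the finger opening in mm, from 0 to 91.8, set as the call begins (left out, the last holds). The fingers move at their own pace and stop on an object; "squeeze" is the grip in N (left out, the last holds). Time passes only in rows, so rows that repeat a pose let the fingers close. It gives the time, the measured TCP pose, the force, the opening and the grip force at its end, in the units of the state.
- observe(): the state, without advancing time (a new reading comes with each control period).
- read_camera(name): name is "scene" or "top"; returns a dict with "pixels" (400x640x3 uint8, blue, green, red), "K" (3x3 intrinsics, pixels), "rvec" (rotation vector, rad) and "tvec" (3), from world to camera coordinates, as OpenCV has them. Camera axes: x right, y down, z forward; pixel columns grow to the right and rows downward; lengths in m; the calibration is good to about 2 mm. A picture is of the moment at which its call begins. There is no depth.
- hand_in(): hands the job in; it is judged then, once.
Trained networks look in a picture, given as the dict that the camera call returned (one of the last four; its "shot" number tells which), for a name from the list of things; names that differ only in an ending like _2 or _b are one class to them, and where a whole thing is asked for, a point or a joint stands for the part that bears it (a point fixed in the world has none). Each returns a list of dicts, best first, with "confidence" (0 to 1); they miss things now and then, are a little off and sometimes report something else, mostly with a low value. They report only what shows in the picture. A call takes as long as a camera call.
- boxes_of(picture, query): "point" ([x, y, z] in m, in world coordinates, good to about 4 mm: the middle of the surface that is visible of it).
- trace(picture, query): "pixels" (400x640 bool, what is visible of it).
- mark_of(picture, query): "point" ([x, y, z] in m, in world coordinates, good to about 4 mm: a listed point, or the origin of a listed thing).
The state is a dict: "time": time; "qpos": joint angles; "qvel": joint speeds; "joint_efforts": joint torques, N m; "tool_pos": TCP position; "tool_rot": TCP orientation; "contact_force": force on the tool from outside, world axes, zero at the start; "torque": the same for the moment, N m; "opening": finger opening in m; "grip_force": force on a finger pad.
Only numpy, scipy, OpenCV 4.12 (cv2) and the standard library are available. Lean on these libraries where they do the work, as an engineer would, in place of code of your own. Each camera call takes 0.05 s, during which the arm holds its last target. There are 200 camera calls.

TASK

Close the two leaning parts jars: with the fingers, press the small jar's lid straight down along the jar until it is fully home and confirm it with a firm push of about 15 N held for half a second, then do the same on the large jar (never load a lid with more than about 40 N, and do not squeeze it). Then take the large jar by its glass and turn it until its label squarely faces the reader block behind it, let go, and leave both lids home and everything else on the bench where it stands.

Things in the scene. Friction and masses are not known exactly. Their poses are not given: they have to be found in the camera images.
- big: Sloping plywood stand of the large jar, fixed, about 175 x 110 mm. Origin on the bench under it; z up, x horizontal from the jar to the reader (away from the robot at yaw 0). The jar's axis passes through (20, 0, 55) mm of this frame (centre of the turntable's underside) and leans 25 degrees from vertical towards -x; the turntable and reader are square to that axis.
- small: Sloping plywood stand of the small jar, fixed to the bench, about 105 x 94 mm, without a reader. Origin on the bench under it, x horizontally away from the lean, z up. The small jar does not turn; its axis passes through (20, 0, 55) mm and leans 30 degrees from vertical towards -x.
- big_lid_top (a point): Centre of the flat top of the large jar's plain steel lid: disc 48 mm diameter, 12 mm thick, narrower than the glass. z outward along the leaning axis; x points to the label side, where a small dark tab lies on the top's rim. Home, the disc's underside is on the rim of the glass and its top is 95 mm along the axis from the turntable's underside.
- big_lid (a joint): How far the large jar's lid stands off its home position, m: 0 = fully home, up to 0.010. It is a tight push fit: it slides at about 7 N and stays where it is left.
- big_jar (a joint): Turn of the large jar about its axis on its turntable, rad: 0 = label squarely facing the reader, positive = anticlockwise seen from the lid; stops at -3.1 and 3.1; slight friction holds it. The amber glass, 54 mm in diameter, spans 8 to 83 mm along the axis above the turntable's underside and can be gripped across; its white label is 42 x 45 mm.
- label (a point): Centre of the large jar's label, on the glass.
- reader (a point): Centre of the reader block's dark window. The block (60 mm wide, 55 mm tall along the jar's axis, 32 mm deep) stands on the slope behind the large jar, its face 69 mm from the jar's axis.
- small_lid_top (a point): Centre of the flat top of the small jar's plain steel lid: disc 36 mm diameter, 12 mm thick; z outward along the leaning axis. Home, its top is 75 mm along the axis from the seat point. The glass below is 40 mm in diameter.
- small_lid (a joint): How far the small jar's lid stands off its home position, m: 0 = fully home, up to 0.010; tight push fit, slides at about 7 N.
- spool: Wooden spool standing on the bench, 48 mm diameter, 38 mm high; bystander. Origin at its underside.
- cup: White cup, 80 mm diameter, 100 mm high; bystander. Origin at its underside.
- driver: Screwdriver lying on the bench, 190 mm long; bystander.
- wrench: Wrench lying on the bench, 170 mm long; bystander.
- spare_jar: Closed upright glass jar, 60 mm diameter, 85 mm high; bystander. Origin at its underside.
- offcut: Wood offcut, 90 x 45 x 32 mm; bystander.

How it is judged:
On the way, in this order (a step that is already met when the one before it is completed fails the run):
1. the small jar's lid is home (within 1.5 mm) and the fingers push on it with more than 10 N (value of joint small_lid below 0.0015 m and contact force between the fingers and small_lid above 10 N), for 0.25 s.
2. the large jar's lid is home (within 1.5 mm) and the fingers push on it with more than 10 N (value of joint big_lid below 0.0015 m and contact force between the fingers and big_lid above 10 N), for 0.25 s.
3. the large jar's label faces the reader within 0.2 rad (value of joint big_jar between -0.2 and 0.2 rad), for 0.2 s.
At the end, for the whole second after the job is handed in: Both lids are home within 1.5 mm, the large jar is at rest with its label facing the reader within 0.2 rad, and the bystanders are within 30 mm of where they stood (all of step 3 and value of joint each of small_lid, big_lid below 0.0015 m and velocity of joint big_jar between -0.05 and 0.05 rad/s); the robot touches nothing.
It fails at once if a lid is loaded or squeezed with more than 50 N (contact force between anything else and small_lid above 50 N or contact force between anything else and big_lid above 50 N).
It fails at once if a bystander is moved by more than 30 mm (distance of any of spool, cup, driver, wrench, spare_jar, offcut from where it was at the start of the episode above 0.03 m).
It also fails if it takes over 72 s, if anything falls off the work surface, if the arm or the gripper's body presses on something with over 40 N, if the wrist force passes 120 N, or if a joint passes its speed limit or range.

## Working session

There is one attempt and no reset: what is moved stays moved. The work goes in short steps, Python scripts to look and compute and a tool call to move; the robot and the scene stay as the last step left them, time stands still between calls to the robot, and variables do not carry over. Pictures are saved under pics/ and viewed, at most 10 in all, crops included, and the job is handed in when it is done.

Besides the shell and the picture viewer there is one more tool, called after ">>>" as a command line: name --argument value ..., lists and objects as JSON in quotes. arm_command: Moves the arm, as the interface text tells. Its arguments: {"type":"object","properties":{"series":{"type":"array"},"hand":{"type":"number"},"squeeze":{"type":"number"}},"required":["series"]}

```bash
mkdir -p pics; cat > h.py <<'E'
from cell import *
import numpy as np, cv2
from scipy.spatial.transform import Rotation as R
E
python3 - <<'E'
from h import *
s=observe();print({k:np.round(v,3) for k,v in s.items()})
for c in("scene","top"):
    p=read_camera(c);cv2.imwrite(f"pics/{c}0.png",p["pixels"])
    for q in("big","small","big_lid_top","small_lid_top","label","reader","spool","cup","driver","wrench","spare_jar","offcut"):
        print(c,q,[(np.round(d["point"],3),round(d["confidence"],2)) for d in mark_of(p,q)[:2]])
import cell;print([n for n in dir(cell) if n[0]!='_'], getattr(cell,'finger_overhang',None))
E
```

```text
{'time': np.float64(0.0), 'qpos': array([ 1.103,  0.343,  1.525, -0.   ,  1.275, -0.146]), 'qvel': array([-0.   , -0.002,  0.002,  0.001, -0.   , -0.   ]), 'joint_efforts': array([  0.   , -43.124, -24.422,   0.072,   0.056,  -0.   ]), 'tool_pos': array([0.166, 0.498, 0.292]), 'tool_rot': array([-3.14, -0.  ,  2.82]), 'contact_force': array([-0.006,  0.013,  0.042]), 'torque': array([-0.006, -0.004, -0.031]), 'grip_force': np.float64(0.0), 'opening': np.float64(0.092)}
scene big []
scene small [(array([ 0.591, -0.186,  0.003]), 0.56)]
scene big_lid_top [(array([0.607, 0.191, 0.151]), 0.79)]
scene small_lid_top [(array([ 0.57 , -0.184,  0.126]), 0.41)]
scene label [(array([0.63 , 0.203, 0.091]), 0.55), (array([ 0.68 , -0.348,  0.004]), 0.55)]
scene reader [(array([0.692, 0.164, 0.116]), 0.74)]
scene spool [(array([0.445, 0.01 , 0.003]), 0.79)]
scene cup [(array([ 0.532,  0.337, -0.   ]), 0.76)]
scene driver [(array([ 0.47 , -0.352, -0.002]), 0.63), (array([ 0.691,  0.332, -0.002]), 0.55)]
scene wrench [(array([ 0.68 , -0.347,  0.001]), 0.63)]
scene spare_jar [(array([0.689, 0.333, 0.0
[... 177 characters left out ...]
p [(array([0.608, 0.19 , 0.151]), 0.57)]
top small_lid_top [(array([0.688, 0.342, 0.001]), 0.53), (array([ 0.565, -0.185,  0.129]), 0.47)]
top label [(array([0.631, 0.207, 0.09 ]), 0.65)]
top reader [(array([0.693, 0.165, 0.114]), 0.81), (array([ 0.426,  0.19 , -0.004]), 0.38)]
top spool []
top cup [(array([ 0.532,  0.332, -0.   ]), 0.59), (array([ 0.47 , -0.355,  0.002]), 0.29)]
top driver [(array([ 0.469, -0.354,  0.002]), 0.68)]
top wrench [(array([ 0.682, -0.344, -0.001]), 0.66)]
top spare_jar [(array([0.688, 0.338, 0.002]), 0.6)]
top offcut [(array([ 0.43 ,  0.193, -0.002]), 0.73)]
['IKError', 'boxes_of', 'finger_overhang', 'hand_in', 'mark_of', 'observe', 'read_camera', 'trace'] 0.0655
```

View pics/scene0.png

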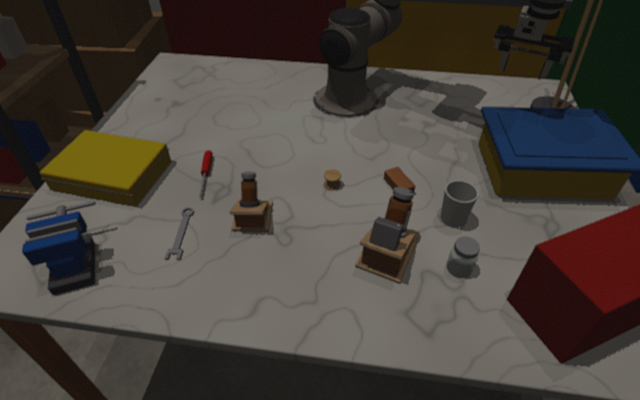

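View pics/top0.png

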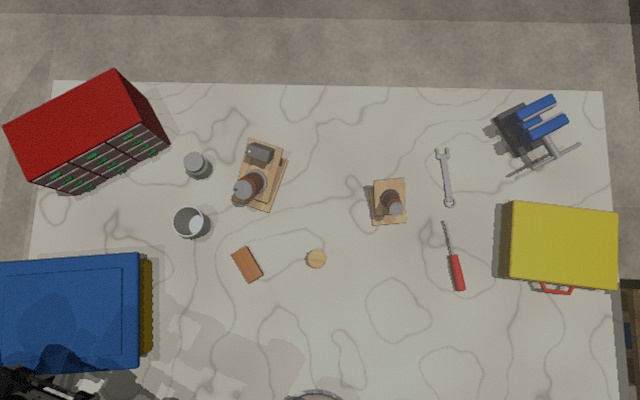

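The scene view looks from the far side toward the robot: small jar at (249,190), large jar at (400,205) with its reader at (388,232), cup (459,203) and spare jar (463,257) nearby. The top view shows the large stand turned clockwise at about (258,175) and the small one nearly square at (390,200).

```bash
python3 - <<'E'
from h import *
A={}
for i in range(4):
  for c in("scene","top"):
    p=read_camera(c)
    for q in("big","small","big_lid_top","small_lid_top","label","reader"):
        for d in mark_of(p,q)[:1]:
            A.setdefault(q,[]).append(d["point"])
    if i==0:
        Rw=cv2.Rodrigues(p["rvec"])[0];print(c,"cam pos",-Rw.T@p["tvec"],p["K"][0,0])
        np.savez(f"{c}.npz",**{k:p[k] for k in("pixels","K","rvec","tvec")})
        for q in("big","small","big_lid_top","small_lid_top"):
            t=trace(p,q)
            if t: np.save(f"{c}_{q}.npy",t[0]["pixels"]);print(c,q,t[0]["confidence"],t[0]["pixels"].sum(),cv2.minAreaRect(cv2.findNonZero(t[0]["pixels"].astype(np.uint8))))
for q in A: print(q,np.round(np.array(A[q]),3).tolist(),np.median(A[q],0).round(4))
print(observe()["time"])
a=cv2.resize(cv2.imread("pics/top0.png")[120:240,215:435],None,fx=3.6,fy=3.6,interpolation=cv2.INTER_CUBIC)
cv2.imwrite("pics/c1.png",np.clip(a*1.5,0,255))
s=cv2.imread("pics/scene0.png")
a=np.hstack([s[160:285,215:295],s[160:285,345:445]])
cv2.imwrite("pics/c2.png",np.clip(1.7*cv2.resize(a,None,fx=4.4,fy=4.4,interpolation=cv2.INTER_CUBIC),0,255))
E
```

```text
scene cam pos [1.33602105 0.10479359 0.82946851] 433.75257114506917
scene big 0.94 3367 ((392.302978515625, 231.57501220703125), (51.71039581298828, 90.35523986816406), 22.03622817993164)
scene small 0.75 1615 ((252.22413635253906, 201.68966674804688), (39.54313278198242, 61.296356201171875), 7.765166282653809)
scene big_lid_top 0.78 258 ((402.550048828125, 194.35000610351562), (20.87103271484375, 14.230247497558594), 18.434947967529297)
scene small_lid_top 0.55 275 ((402.8823547363281, 194.47059631347656), (21.3431339263916, 14.55213737487793), 14.03624439239502)
top cam pos [ 0.42766474 -0.01540288  1.10501922] 404.08951199881835
top big 0.93 2752 ((259.3914794921875, 175.24732971191406), (44.8009033203125, 66.21704864501953), 17.35402488708496)
top small 0.68 1555 ((386.74481201171875, 200.93795776367188), (45.50893020629883, 36.20783615112305), 85.2363510131836)
top big_lid_top 0.56 291 ((243.0, 189.0), (18.0, 18.0), 90.0)
top small_lid_top 0.59 183 ((395.0, 208.0), (14.0, 14.0), 90.0)
big [[0.627, 0.184, 0.008], [0.629, 0.18, 0.004], [0.629, 0.185, 0.001], [0.629, 0.182, 0.001],
[... 618 characters left out ...]
, 0.125], [0.693, 0.161, 0.115], [0.592, -0.187, 0.003], [0.567, -0.186, 0.128], [0.568, -0.182, 0.127], [0.566, -0.182, 0.129]] [ 0.5681 -0.1828  0.1263]
label [[0.628, 0.208, 0.089], [0.632, 0.21, 0.091], [0.629, 0.21, 0.089], [0.633, 0.208, 0.093], [0.629, 0.205, 0.09], [0.63, 0.209, 0.09], [0.631, 0.207, 0.09], [0.631, 0.208, 0.088]] [0.6304 0.2084 0.0898]
reader [[0.691, 0.161, 0.116], [0.426, 0.192, -0.002], [0.693, 0.163, 0.116], [0.696, 0.162, 0.115], [0.692, 0.162, 0.113], [0.691, 0.16, 0.115], [0.693, 0.162, 0.112], [0.695, 0.163, 0.115]] [0.6928 0.1622 0.1148]
4.5[ WARN:0@26.602] global loadsave.cpp:1063 imwrite_ Unsupported depth image for selected encoder is fallbacked to CV_8U.
```

View pics/c1.png

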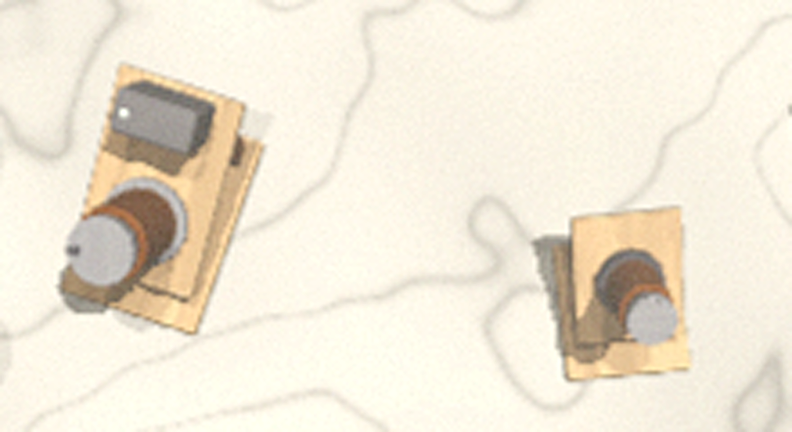

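View pics/c2.png

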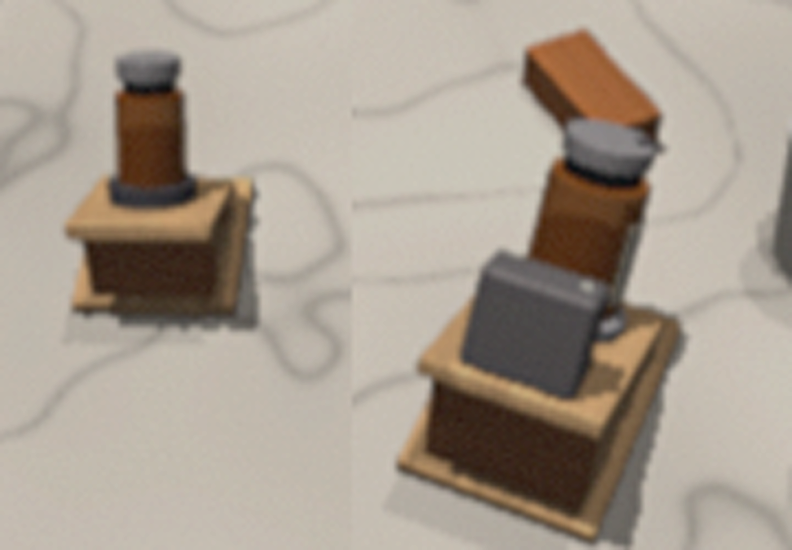

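The top crop shows the large lid with its dark tab at (72,250) pointing left (+y), and its stand's rear edge running (120,65)-(243,102). The small stand's rear edge is (572,217)-(683,207). The scene crop shows both lids standing clear of the glass, and the large jar's white label edge on its right.

```bash
cat > fit.py <<'E'
from h import *
from scipy.optimize import least_squares
d=np.load("top.npz");Rw=cv2.Rodrigues(d["rvec"])[0];C=-Rw.T@d["tvec"].ravel()
def up(px,z):
    r=Rw.T@np.linalg.inv(d["K"])@np.array([215+(px[0]+.5)/3.6-.5,120+(px[1]+.5)/3.6-.5,1]);return C+r*(z-C[2])/r[2]
for n,a,b,z in(("big rear",(120,65),(243,102),.12),("small rear",(572,217),(683,207),.085),("small front",(567,380),(690,366),.035),("big right base",(262,142),(196,333),.01)):
    v=up(a,z)-up(b,z);print(n,np.linalg.norm(v),np.degrees(np.arctan2(-v[0],v[1])))
def ax(o,yaw,lean):
    Rz=R.from_euler("z",yaw).as_matrix();l=np.radians(lean)
    o=np.array([o[0],o[1],0])
    F=Rz@R.from_euler("y",-l).as_matrix()   # cols: x toward reader, y, z axis
    return o+Rz@[.02,0,.055],F
M=dict(big=[.6291,.1822,0],lid=[.6075,.189,.151],label=[.6304,.2084,.0898],reader=[.6928,.1622,.1148])
def f(p):
    s,F=ax(p[:2],p[2],25)
    o=np.array([p[0],p[1],0])
    l=s+F@np.array([.027*np.cos(p[4]),.027*np.sin(p[4]),p[5]])
    return np.r_[o-M["big"],s+F[:,2]*(.095+p[3])-M["lid"],l-M["label"],(s+F@[.069,0,p[6]]-M["reader"]),(p[2]-np.radians(-17))*.05]
r=least_squares(f,[.63,.18,-.3,.005,1.5,.045,.04]);print("big",r.x.round(4),"yaw",np.degrees(r.x[2]),"resid",(r.fun*1e3).round(1))
def g(p):
    s,F=ax(p[:2],p[2],30);o=np.array([p[0],p[1],0])
    return np.r_[o-[.5905,-.185,0],s+F[:,2]*(.075+p[3])-[.568,-.1828,.127],(p[2]-np.radians(5))*.1]
r=least_squares(g,[.59,-.18,0,.005]);print("small",r.x.round(4),"yaw",np.degrees(r.x[2]),(r.fun*1e3).round(1))
E
python3 fit.py
```

```text
big rear 0.09149267885225398 -15.80845930535473
small rear 0.07978813475539123 6.693570664134062
small front 0.09136021707068433 8.021846706061648
big right base 0.15715436030781582 -106.31762047436919
big [ 0.6293  0.1822 -0.3018  0.0101  1.9294  0.0428  0.0345] yaw -17.293010663018507 resid [ 0.2 -0.   0.  -1.5  0.4 -0.7  0.  -0.1  0.   1.4 -0.2  0.6 -0.3]
small [ 0.59   -0.183   0.0829  0.0083] yaw 4.748327206129119 [-0.5  2.   0.   0.5 -2.   0.2 -0.4]
```

```bash
cat >> h.py <<'E'
S=dict(small=((.590,-.184),np.radians(6.5),30),big=((.6293,.1822),np.radians(-17),25))
def frame(n):
    (x,y),yaw,lean=S[n]
    Rz=R.from_euler("z",yaw).as_matrix();F=Rz@R.from_euler("y",-np.radians(lean)).as_matrix()
    return np.array([x,y,0])+Rz@[.02,0,.055],F
def target(n,s,turn=0,ahead=.0655,off=(0,0)):
    """tool pose with the point 'ahead' of the TCP at s along axis; turn deg about tool z"""
    p,F=frame(n);T=np.c_[np.cross(F[:,1],-F[:,2]),F[:,1],-F[:,2]]@R.from_euler("z",turn,degrees=True).as_matrix()
    return p+F@[off[0],off[1],s+ahead],T
def delta(t):
    s=observe();T0=R.from_euler("xyz",s["tool_rot"]).as_matrix()
    return "shift",np.round(T0.T@(t[0]-s["tool_pos"])*1e3,1),"rotvec",np.round(R.from_matrix(T0.T@t[1]).as_rotvec(degrees=True),2),"t",round(float(s["time"]),2)
E
python3 - <<'E'
from h import *
t=target("small",.075+.010+.035);print(t[0],delta(t))
E
```

```text
[ 0.51771765 -0.19223553  0.21564771] ('shift', array([-551.9, -543.7,   76.6]), 'rotvec', array([ -6.52, -29.52, -24.36]), 't', 4.5)
```

>>> arm_command --series '[{"x":-50,"y":-50,"z":0,"rx":-0.6,"ry":-2.7,"rz":-2.2},{"x":-552,"y":-544,"z":77,"rx":-6.5,"ry":-29.5,"rz":-24.4},{"x":-552,"y":-544,"z":77,"rx":-6.5,"ry":-29.5,"rz":-24.4},{"x":-552,"y":-544,"z":77,"rx":-6.5,"ry":-29.5,"rz":-24.4},{"x":-552,"y":-544,"z":77,"rx":-6.5,"ry":-29.5,"rz":-24.4},{"x":-552,"y":-544,"z":77,"rx":-6.5,"ry":-29.5,"rz":-24.4},{"x":-552,"y":-544,"z":77,"rx":-6.5,"ry":-29.5,"rz":-24.4},{"x":-552,"y":-544,"z":77,"rx":-6.5,"ry":-29.5,"rz":-24.4},{"x":-552,"y":-544,"z":77,"rx":-6.5,"ry":-29.5,"rz":-24.4},{"x":-552,"y":-544,"z":77,"rx":-6.5,"ry":-29.5,"rz":-24.4},{"x":-552,"y":-544,"z":77,"rx":-6.5,"ry":-29.5,"rz":-24.4},{"x":-552,"y":-544,"z":77,"rx":-6.5,"ry":-29.5,"rz":-24.4},{"x":-552,"y":-544,"z":77,"rx":-6.5,"ry":-29.5,"rz":-24.4},{"x":-552,"y":-544,"z":77,"rx":-6.5,"ry":-29.5,"rz":-24.4},{"x":-552,"y":-544,"z":77,"rx":-6.5,"ry":-29.5,"rz":-24.4},{"x":-552,"y":-544,"z":77,"rx":-6.5,"ry":-29.5,"rz":-24.4},{"x":-552,"y":-544,"z":77,"rx":-6.5,"ry":-29.5,"rz":-24.4},{"x":-552,"y":-544,"z":77,"rx":-6.5,"ry":-29.5,"rz":-24.4},{"x":-552,"y":-544,"z":77,"rx":-6.5,"ry":-29.5,"rz":-24.4},{"x":-552,"y":-544,"z":77,"rx":-6.5,"ry":-29.5,"rz":-24.4}]' --hand 0 --squeeze 10

```text
time: 6.5
tool_pos: [0.5173, -0.1928, 0.2146]
tool_rot: [3.141, 0.522, -3.029]
contact_force: [-0.1, 0.7, -0.7]
opening: 0.0007
grip_force: 0.0
```

```bash
python3 - <<'E'
from h import *
print(delta(target("small",.12)))
o=[]
for c,(y,x) in(("scene",(130,200)),("top",(150,340))):
    p=read_camera(c);o.append(cv2.resize(p["pixels"][y:y+100,x:x+80],None,fx=4.8,fy=4.8,interpolation=cv2.INTER_CUBIC))
    for q in("small_lid_top",):print(c,[(d["point"],d["confidence"]) for d in mark_of(p,q)[:1]])
cv2.imwrite("pics/a1.png",cv2.convertScaleAbs(np.hstack(o),alpha=1.6))
E
```

```text
('shift', array([-0.9,  0.5, -0.7]), 'rotvec', array([ 0.03, -0.08, -0.04]), 't', 6.5)
scene [([0.5674, -0.1801, 0.1269], 0.52)]
top [([0.5686, -0.1859, 0.1297], 0.62)]
```

View pics/a1.png

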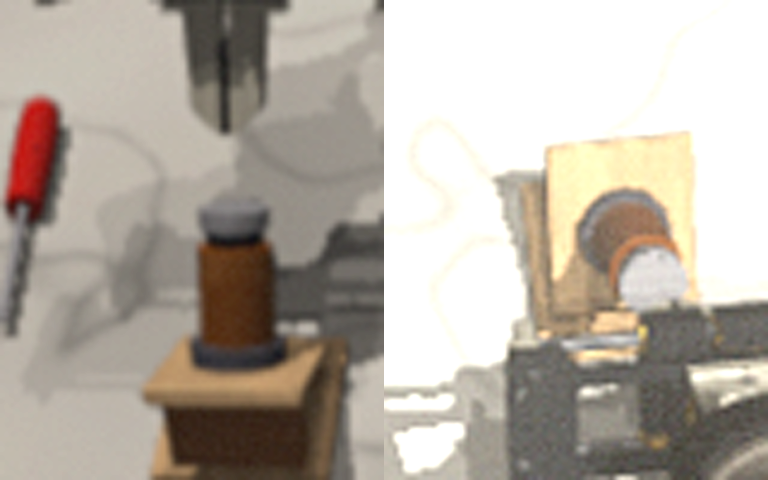

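The fingertips at (226,130) stand over the small lid at (235,205) and along its axis, but about 3 mm to -y, so I correct y while approaching.

>>> arm_command --series '[{"x":0,"y":3,"z":14},{"x":0,"y":3,"z":28},{"x":0,"y":3,"z":29},{"x":0,"y":3,"z":30},{"x":0,"y":3,"z":31},{"x":0,"y":3,"z":31}]'

```text
invalid input
```

>>> arm_command --series '[{"z":1},{"z":2},{"z":3},{"z":4},{"z":4}]'

```text
invalid input
```

>>> arm_command --series '[{"z":1},{"z":2},{"z":3},{"z":3}]'

```text
invalid input
```

Every row evidently needs all six fields.

>>> arm_command --series '[{"x":0,"y":3,"z":14,"rx":0,"ry":0,"rz":0},{"x":0,"y":3,"z":28,"rx":0,"ry":0,"rz":0},{"x":0,"y":3,"z":29,"rx":0,"ry":0,"rz":0},{"x":0,"y":3,"z":30,"rx":0,"ry":0,"rz":0},{"x":0,"y":3,"z":31,"rx":0,"ry":0,"rz":0},{"x":0,"y":3,"z":31,"rx":0,"ry":0,"rz":0}]'

```text
time: 7.3
tool_pos: [0.5327, -0.188, 0.1886]
tool_rot: [-3.141, 0.524, -3.027]
contact_force: [-0.3, -0.1, 0.9]
opening: 0.0001
grip_force: 0.0
```

>>> arm_command --series '[{"x":0,"y":0,"z":1,"rx":0,"ry":0,"rz":0},{"x":0,"y":0,"z":2,"rx":0,"ry":0,"rz":0},{"x":0,"y":0,"z":3,"rx":0,"ry":0,"rz":0},{"x":0,"y":0,"z":4,"rx":0,"ry":0,"rz":0},{"x":0,"y":0,"z":4,"rx":0,"ry":0,"rz":0}]'

```text
time: 7.8
tool_pos: [0.5347, -0.1876, 0.1847]
tool_rot: [-3.141, 0.523, -3.028]
contact_force: [0.2, -0.3, 0.3]
opening: 0.0001
grip_force: 0.0
```

>>> arm_command --series '[{"x":0,"y":0,"z":1,"rx":0,"ry":0,"rz":0},{"x":0,"y":0,"z":2,"rx":0,"ry":0,"rz":0},{"x":0,"y":0,"z":3,"rx":0,"ry":0,"rz":0},{"x":0,"y":0,"z":3,"rx":0,"ry":0,"rz":0}]'

```text
time: 8.2
tool_pos: [0.5362, -0.1875, 0.1823]
tool_rot: [-3.141, 0.523, -3.027]
contact_force: [-0.4, 0.1, 1.1]
opening: 0.0005
grip_force: 0.4
```

>>> arm_command --series '[{"x":0,"y":0,"z":1,"rx":0,"ry":0,"rz":0},{"x":0,"y":0,"z":2,"rx":0,"ry":0,"rz":0},{"x":0,"y":0,"z":2,"rx":0,"ry":0,"rz":0}]'

```text
time: 8.5
tool_pos: [0.5371, -0.1874, 0.1806]
tool_rot: [-3.141, 0.523, -3.027]
contact_force: [-3.3, 0.1, 4.6]
opening: 0.0003
grip_force: 2.6
```

>>> arm_command --series '[{"x":0,"y":0,"z":1,"rx":0,"ry":0,"rz":0},{"x":0,"y":0,"z":2,"rx":0,"ry":0,"rz":0},{"x":0,"y":0,"z":2,"rx":0,"ry":0,"rz":0}]'

```text
time: 8.8
tool_pos: [0.5382, -0.1872, 0.1788]
tool_rot: [-3.141, 0.523, -3.027]
contact_force: [-3.3, 0.0, 3.3]
opening: 0.0004
grip_force: 2.5
```

>>> arm_command --series '[{"x":0,"y":0,"z":1,"rx":0,"ry":0,"rz":0},{"x":0,"y":0,"z":2,"rx":0,"ry":0,"rz":0},{"x":0,"y":0,"z":2,"rx":0,"ry":0,"rz":0}]'

```text
time: 9.1
tool_pos: [0.5392, -0.1871, 0.177]
tool_rot: [-3.141, 0.523, -3.027]
contact_force: [-3.5, 0.5, 4.3]
opening: 0.0001
grip_force: 2.4
```

>>> arm_command --series '[{"x":0,"y":0,"z":1,"rx":0,"ry":0,"rz":0},{"x":0,"y":0,"z":2,"rx":0,"ry":0,"rz":0},{"x":0,"y":0,"z":2,"rx":0,"ry":0,"rz":0}]'

```text
time: 9.4
tool_pos: [0.5399, -0.187, 0.1759]
tool_rot: [-3.141, 0.523, -3.027]
contact_force: [-10.0, 0.5, 10.6]
opening: 0.0006
grip_force: 7.2
```

>>> arm_command --series '[{"x":0,"y":0,"z":1,"rx":0,"ry":0,"rz":0},{"x":0,"y":0,"z":1,"rx":0,"ry":0,"rz":0}]'

```text
time: 9.6
tool_pos: [0.54, -0.187, 0.1758]
tool_rot: [-3.14, 0.524, -3.026]
contact_force: [-18.5, 0.3, 20.7]
opening: 0.0005
grip_force: 13.2
```

>>> arm_command --series '[{"x":0,"y":0,"z":-0.7,"rx":0,"ry":0,"rz":0},{"x":0,"y":0,"z":-0.7,"rx":0,"ry":0,"rz":0},{"x":0,"y":0,"z":-0.7,"rx":0,"ry":0,"rz":0},{"x":0,"y":0,"z":-0.7,"rx":0,"ry":0,"rz":0},{"x":0,"y":0,"z":-0.7,"rx":0,"ry":0,"rz":0},{"x":0,"y":0,"z":-0.7,"rx":0,"ry":0,"rz":0},{"x":0,"y":0,"z":-0.7,"rx":0,"ry":0,"rz":0}]'

```text
time: 10.3
tool_pos: [0.5399, -0.187, 0.1759]
tool_rot: [-3.141, 0.524, -3.027]
contact_force: [-12.5, 0.4, 14.1]
opening: 0.0007
grip_force: 9.2
```

```bash
python3 - <<'E'
from h import *
p,F=frame("small");s=observe();T=R.from_euler("xyz",s["tool_rot"]).as_matrix()
print("tip in jar frame",F.T@(s["tool_pos"]+T[:,2]*.0655-p)*1e3,F.T@s["contact_force"])
E
```

```text
tip in jar frame [-0.26782605  2.67628369 74.24194541] [-3.69756338  1.86279845 18.40747666]
```

>>> arm_command --series '[{"x":0,"y":0,"z":-30,"rx":0,"ry":0,"rz":0},{"x":0,"y":0,"z":-70,"rx":0,"ry":0,"rz":0},{"x":0,"y":0,"z":-70,"rx":0,"ry":0,"rz":0},{"x":0,"y":0,"z":-70,"rx":0,"ry":0,"rz":0}]'

```text
time: 10.7
tool_pos: [0.5057, -0.1912, 0.2362]
tool_rot: [-3.14, 0.524, -3.027]
contact_force: [0.0, 0.0, -0.1]
opening: 0.0006
grip_force: 0.0
```

```bash
python3 - <<'E'
from h import *
t=target("big",.140);print(t[0],delta(t),observe()["qpos"])
E
```

```text
[0.56537289 0.20174448 0.24124625] ('shift', array([-92.6, 383.7,  47.1]), 'rotvec', array([10.78,  5.  , 20.89]), 't', 10.7) [-0.6729525   0.27949284  1.89783666  0.60685894  0.66828708 -2.78460095]
```

>>> arm_command --series '[{"x":-93,"y":384,"z":47,"rx":10.8,"ry":5,"rz":20.9},{"x":-93,"y":384,"z":47,"rx":10.8,"ry":5,"rz":20.9},{"x":-93,"y":384,"z":47,"rx":10.8,"ry":5,"rz":20.9},{"x":-93,"y":384,"z":47,"rx":10.8,"ry":5,"rz":20.9},{"x":-93,"y":384,"z":47,"rx":10.8,"ry":5,"rz":20.9},{"x":-93,"y":384,"z":47,"rx":10.8,"ry":5,"rz":20.9},{"x":-93,"y":384,"z":47,"rx":10.8,"ry":5,"rz":20.9},{"x":-93,"y":384,"z":47,"rx":10.8,"ry":5,"rz":20.9},{"x":-93,"y":384,"z":47,"rx":10.8,"ry":5,"rz":20.9},{"x":-93,"y":384,"z":47,"rx":10.8,"ry":5,"rz":20.9},{"x":-93,"y":384,"z":47,"rx":10.8,"ry":5,"rz":20.9},{"x":-93,"y":384,"z":47,"rx":10.8,"ry":5,"rz":20.9},{"x":-93,"y":384,"z":47,"rx":10.8,"ry":5,"rz":20.9}]'

```text
time: 12.0
tool_pos: [0.5646, 0.204, 0.2391]
tool_rot: [-3.14, 0.432, 2.849]
contact_force: [-1.2, 0.6, -1.3]
opening: 0.0006
grip_force: 0.0
```

```bash
python3 - <<'E'
from h import *
print(delta(target("big",.14)),observe()["qpos"].round(3))
o=[]
for c,(y,x) in(("scene",(110,350)),("top",(130,200))):
    p=read_camera(c);o.append(cv2.resize(p["pixels"][y:y+120,x:x+100],None,fx=4,fy=4,interpolation=cv2.INTER_CUBIC))
    for q in("big_lid_top","small_lid_top"):print(c,q,[(d["point"],d["confidence"]) for d in mark_of(p,q)[:1]])
cv2.imwrite("pics/a2.png",cv2.convertScaleAbs(np.hstack(o),alpha=1.6))
E
```

```text
('shift', array([-2.2, -2. , -1.4]), 'rotvec', array([ 0.02, -0.27,  0.22]), 't', 12.0) [ 0.321  0.407  1.652 -0.361  0.756 -0.733]
scene big_lid_top [([0.6075, 0.1889, 0.1504], 0.59)]
scene small_lid_top [([0.5733, -0.1801, 0.1196], 0.4)]
top big_lid_top [([0.6819, -0.3415, -0.002], 0.74)]
top small_lid_top [([0.5685, -0.184, 0.1215], 0.56)]
```

View pics/a2.png

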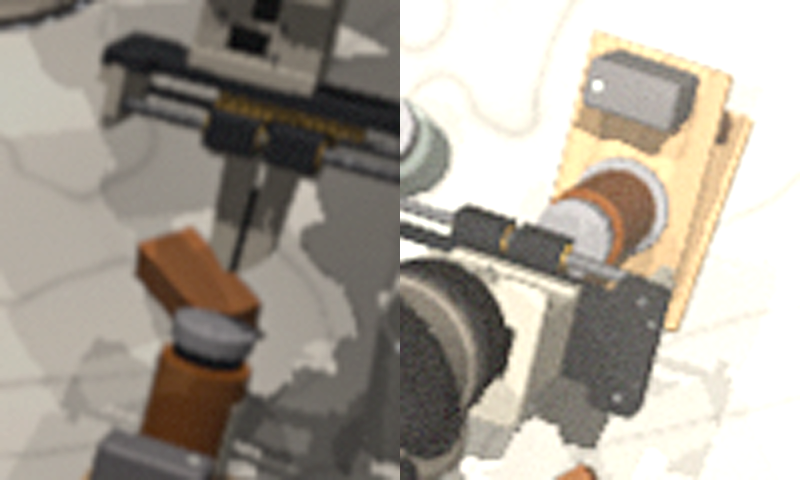

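The fingertips at (238,270) stand nearly in line with the large jar's axis ((180,440) to (213,330)), with the remaining offset matching the unsettled 2 mm. The small lid now reads about 7 mm lower.

>>> arm_command --series '[{"x":0,"y":0,"z":14,"rx":0,"ry":0,"rz":0},{"x":0,"y":0,"z":26,"rx":0,"ry":0,"rz":0},{"x":0,"y":0,"z":29,"rx":0,"ry":0,"rz":0},{"x":0,"y":0,"z":30,"rx":0,"ry":0,"rz":0},{"x":0,"y":0,"z":31,"rx":0,"ry":0,"rz":0},{"x":0,"y":0,"z":31,"rx":0,"ry":0,"rz":0}]'

```text
time: 12.9
tool_pos: [0.5778, 0.1987, 0.2133]
tool_rot: [3.141, 0.435, 2.845]
contact_force: [0.2, 0.7, -0.2]
opening: 0.0004
grip_force: 0.0
```

>>> arm_command --series '[{"x":0,"y":0,"z":1,"rx":0,"ry":0,"rz":0},{"x":0,"y":0,"z":2,"rx":0,"ry":0,"rz":0},{"x":0,"y":0,"z":3,"rx":0,"ry":0,"rz":0},{"x":0,"y":0,"z":3,"rx":0,"ry":0,"rz":0}]'

```text
time: 13.3
tool_pos: [0.5789, 0.1982, 0.2104]
tool_rot: [3.141, 0.435, 2.845]
contact_force: [-0.4, -1.2, 0.7]
opening: 0.0005
grip_force: 0.0
```

>>> arm_command --series '[{"x":0,"y":0,"z":1,"rx":0,"ry":0,"rz":0},{"x":0,"y":0,"z":2,"rx":0,"ry":0,"rz":0},{"x":0,"y":0,"z":2,"rx":0,"ry":0,"rz":0}]'

```text
time: 13.6
tool_pos: [0.5797, 0.198, 0.2089]
tool_rot: [3.141, 0.435, 2.845]
contact_force: [-1.9, -0.1, 2.2]
opening: 0.0003
grip_force: 1.4
```

```bash
python3 - <<'E'
from h import *
p,F=frame("big");s=observe();T=R.from_euler("xyz",s["tool_rot"]).as_matrix()
print("tip in jar frame",F.T@(s["tool_pos"]+T[:,2]*.0655-p)*1e3,F.T@s["contact_force"])
E
```

```text
tip in jar frame [ -0.37367882   0.67708015 104.38500178] [-0.65408373 -0.60581998  2.78699809]
```

Contact at 104.4 mm; about 9 mm to go.

>>> arm_command --series '[{"x":0,"y":0,"z":1,"rx":0,"ry":0,"rz":0},{"x":0,"y":0,"z":2,"rx":0,"ry":0,"rz":0},{"x":0,"y":0,"z":3,"rx":0,"ry":0,"rz":0},{"x":0,"y":0,"z":3,"rx":0,"ry":0,"rz":0}]'

```text
time: 14.0
tool_pos: [0.5809, 0.1977, 0.2063]
tool_rot: [3.141, 0.435, 2.845]
contact_force: [-2.7, -0.1, 4.4]
opening: 0.0
grip_force: 2.6
```

>>> arm_command --series '[{"x":0,"y":0,"z":1,"rx":0,"ry":0,"rz":0},{"x":0,"y":0,"z":2,"rx":0,"ry":0,"rz":0},{"x":0,"y":0,"z":3,"rx":0,"ry":0,"rz":0},{"x":0,"y":0,"z":3,"rx":0,"ry":0,"rz":0}]'

```text
time: 14.4
tool_pos: [0.5821, 0.1973, 0.2035]
tool_rot: [3.141, 0.435, 2.845]
contact_force: [-4.0, 0.5, 4.7]
opening: 0.0004
grip_force: 2.7
```

>>> arm_command --series '[{"x":0,"y":0,"z":1,"rx":0,"ry":0,"rz":0},{"x":0,"y":0,"z":1,"rx":0,"ry":0,"rz":0}]'

```text
time: 14.6
tool_pos: [0.5826, 0.1972, 0.2025]
tool_rot: [3.141, 0.435, 2.845]
contact_force: [-2.5, -0.6, 5.0]
opening: 0.0006
grip_force: 2.8
```

>>> arm_command --series '[{"x":0,"y":0,"z":1,"rx":0,"ry":0,"rz":0},{"x":0,"y":0,"z":2,"rx":0,"ry":0,"rz":0},{"x":0,"y":0,"z":2,"rx":0,"ry":0,"rz":0}]'

```text
time: 14.9
tool_pos: [0.5833, 0.197, 0.201]
tool_rot: [3.141, 0.435, 2.845]
contact_force: [-4.6, -0.2, 6.9]
opening: 0.0003
grip_force: 4.1
```

>>> arm_command --series '[{"x":0,"y":0,"z":0.8,"rx":0,"ry":0,"rz":0},{"x":0,"y":0,"z":0.8,"rx":0,"ry":0,"rz":0}]'

```text
time: 15.1
tool_pos: [0.5834, 0.1969, 0.2009]
tool_rot: [3.141, 0.435, 2.845]
contact_force: [-9.1, 0.8, 12.3]
opening: 0.0002
grip_force: 7.4
```

Home (motion stopped, 15 N). Hold with slightly more.

>>> arm_command --series '[{"x":0,"y":0,"z":0.3,"rx":0,"ry":0,"rz":0},{"x":0,"y":0,"z":0.3,"rx":0,"ry":0,"rz":0},{"x":0,"y":0,"z":0.3,"rx":0,"ry":0,"rz":0},{"x":0,"y":0,"z":0.3,"rx":0,"ry":0,"rz":0},{"x":0,"y":0,"z":0.3,"rx":0,"ry":0,"rz":0},{"x":0,"y":0,"z":0.3,"rx":0,"ry":0,"rz":0},{"x":0,"y":0,"z":0.3,"rx":0,"ry":0,"rz":0}]'

```text
time: 15.8
tool_pos: [0.5834, 0.197, 0.2009]
tool_rot: [3.141, 0.435, 2.845]
contact_force: [-11.3, 1.7, 13.9]
opening: 0.0008
grip_force: 8.6
```

```bash
python3 - <<'E'
from h import *
p,F=frame("big");s=observe();T=R.from_euler("xyz",s["tool_rot"]).as_matrix()
print("tip in jar frame",F.T@(s["tool_pos"]+T[:,2]*.0655-p)*1e3,F.T@s["contact_force"],s["qpos"].round(3))
E
```

```text
tip in jar frame [-0.25190524  0.75069422 95.57723331] [-4.42146268 -1.69388533 17.3631434 ] [ 0.298  0.476  1.662 -0.388  0.673 -0.711]
```

>>> arm_command --series '[{"x":0,"y":0,"z":-30,"rx":0,"ry":0,"rz":0},{"x":0,"y":0,"z":-65,"rx":0,"ry":0,"rz":0},{"x":0,"y":0,"z":-65,"rx":0,"ry":0,"rz":-8},{"x":0,"y":0,"z":-65,"rx":0,"ry":0,"rz":-16},{"x":0,"y":0,"z":-65,"rx":0,"ry":0,"rz":-24},{"x":0,"y":0,"z":-65,"rx":0,"ry":0,"rz":-32},{"x":0,"y":0,"z":-65,"rx":0,"ry":0,"rz":-40},{"x":0,"y":0,"z":-65,"rx":0,"ry":0,"rz":-48},{"x":0,"y":0,"z":-65,"rx":0,"ry":0,"rz":-55},{"x":0,"y":0,"z":-65,"rx":0,"ry":0,"rz":-55},{"x":0,"y":0,"z":-65,"rx":0,"ry":0,"rz":-55},{"x":0,"y":0,"z":-65,"rx":0,"ry":0,"rz":-55}]' --hand 80

```text
time: 17.0
tool_pos: [0.5576, 0.2047, 0.2583]
tool_rot: [-2.779, 0.245, -2.436]
contact_force: [-0.2, -0.1, -0.2]
opening: 0.0794
grip_force: 0.0
```

```bash
python3 - <<'E'
from h import *
print(observe()["qpos"].round(3))
p,F=frame("big")
for c in("scene","top"):
    pic=read_camera(c)
    for q in("label","big_lid_top","small_lid_top"):
        for d in mark_of(pic,q)[:1]:
            v=F.T@(np.array(d["point"])-p)*1e3;print(c,q,np.round(v,1),np.arctan2(v[1],v[0]),d["confidence"])
print(delta(target("big",.060,-55,.047)))
E
```

```text
[ 0.328  0.375  1.644 -0.352  0.794 -1.697]
scene label [-12.2  22.9  43.5] 2.0583646141571332 0.62
scene big_lid_top [ 2.1  1.8 96.9] 0.7138208979341734 0.76
top label [-9.2 26.6 40.8] 1.9016177027431764 0.62
top big_lid_top [69.2  0.6 33.2] 0.0089475967197529 0.31
top small_lid_top [66.6  2.2 34.1] 0.032647058697651964 0.73
('shift', array([  0.3,  -0.7, 117.6]), 'rotvec', array([ 0.09, -0.03, -0.01]), 't', 17.4)
```

>>> arm_command --series '[{"x":0,"y":0,"z":20,"rx":0,"ry":0,"rz":0},{"x":0,"y":0,"z":40,"rx":0,"ry":0,"rz":0},{"x":0,"y":0,"z":60,"rx":0,"ry":0,"rz":0},{"x":0,"y":0,"z":75,"rx":0,"ry":0,"rz":0},{"x":0,"y":0,"z":85,"rx":0,"ry":0,"rz":0},{"x":0,"y":0,"z":90,"rx":0,"ry":0,"rz":0},{"x":0,"y":0,"z":90,"rx":0,"ry":0,"rz":0}]'

```text
time: 18.1
tool_pos: [0.5939, 0.1936, 0.1764]
tool_rot: [-2.779, 0.244, -2.433]
contact_force: [0.1, -0.0, 0.9]
opening: 0.0802
grip_force: 0.0
```

>>> arm_command --series '[{"x":0,"y":0,"z":8,"rx":0,"ry":0,"rz":0},{"x":0,"y":0,"z":16,"rx":0,"ry":0,"rz":0},{"x":0,"y":0,"z":22,"rx":0,"ry":0,"rz":0},{"x":0,"y":0,"z":27,"rx":0,"ry":0,"rz":0},{"x":0,"y":0,"z":27,"rx":0,"ry":0,"rz":0},{"x":0,"y":0,"z":27,"rx":0,"ry":0,"rz":0}]'

```text
time: 18.7
tool_pos: [0.6048, 0.1903, 0.1522]
tool_rot: [-2.778, 0.244, -2.433]
contact_force: [0.4, 0.1, -0.4]
opening: 0.0801
grip_force: 0.0
```

```bash
python3 - <<'E'
from h import *
print(delta(target("big",.060,-55,.047)))
o=[]
for c,(y,x) in(("scene",(130,350)),("top",(130,200))):
    p=read_camera(c);o.append(cv2.resize(p["pixels"][y:y+120,x:x+100],None,fx=4,fy=4,interpolation=cv2.INTER_CUBIC))
cv2.imwrite("pics/a3.png",cv2.convertScaleAbs(np.hstack(o),alpha=1.6))
E
```

```text
('shift', array([ 0.3, -0.7,  0.5]), 'rotvec', array([ 0.09, -0.04,  0.  ]), 't', 18.7)
```

View pics/a3.png

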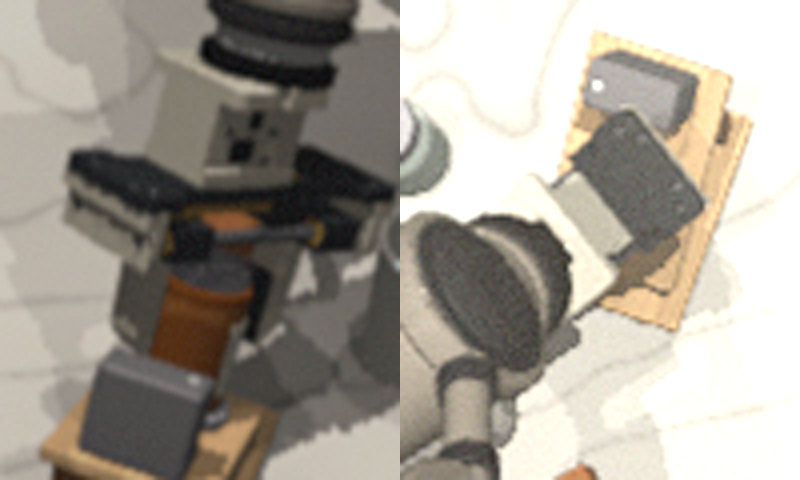

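The fingers straddle the glass (scene half: jar at (205,300), lid clear under the body at (215,270)), clear of the reader. I close gently.

>>> arm_command --series '[{"x":0,"y":0,"z":0,"rx":0,"ry":0,"rz":0},{"x":0,"y":0,"z":0,"rx":0,"ry":0,"rz":0},{"x":0,"y":0,"z":0,"rx":0,"ry":0,"rz":0},{"x":0,"y":0,"z":0,"rx":0,"ry":0,"rz":0},{"x":0,"y":0,"z":0,"rx":0,"ry":0,"rz":0},{"x":0,"y":0,"z":0,"rx":0,"ry":0,"rz":0},{"x":0,"y":0,"z":0,"rx":0,"ry":0,"rz":0}]' --hand 45 --squeeze 15

```text
time: 19.5
tool_pos: [0.6048, 0.1903, 0.1524]
tool_rot: [-2.778, 0.244, -2.433]
contact_force: [-0.6, -0.5, 1.1]
opening: 0.054
grip_force: 15.0
```

>>> arm_command --series '[{"x":0,"y":0,"z":0,"rx":0,"ry":0,"rz":4},{"x":0,"y":0,"z":0,"rx":0,"ry":0,"rz":10},{"x":0,"y":0,"z":0,"rx":0,"ry":0,"rz":17},{"x":0,"y":0,"z":0,"rx":0,"ry":0,"rz":24},{"x":0,"y":0,"z":0,"rx":0,"ry":0,"rz":30},{"x":0,"y":0,"z":0,"rx":0,"ry":0,"rz":30}]'

```text
time: 20.1
tool_pos: [0.605, 0.1899, 0.1526]
tool_rot: [-2.948, 0.392, -2.965]
contact_force: [-0.6, -4.3, 1.5]
opening: 0.0537
grip_force: 15.0
```

>>> arm_command --series '[{"x":0,"y":0,"z":0,"rx":0,"ry":0,"rz":5},{"x":0,"y":0,"z":0,"rx":0,"ry":0,"rz":12},{"x":0,"y":0,"z":0,"rx":0,"ry":0,"rz":19},{"x":0,"y":0,"z":0,"rx":0,"ry":0,"rz":26},{"x":0,"y":0,"z":0,"rx":0,"ry":0,"rz":33},{"x":0,"y":0,"z":0,"rx":0,"ry":0,"rz":40},{"x":0,"y":0,"z":0,"rx":0,"ry":0,"rz":47},{"x":0,"y":0,"z":0,"rx":0,"ry":0,"rz":54},{"x":0,"y":0,"z":0,"rx":0,"ry":0,"rz":61},{"x":0,"y":0,"z":0,"rx":0,"ry":0,"rz":68},{"x":0,"y":0,"z":0,"rx":0,"ry":0,"rz":75},{"x":0,"y":0,"z":0,"rx":0,"ry":0,"rz":80},{"x":0,"y":0,"z":0,"rx":0,"ry":0,"rz":80},{"x":0,"y":0,"z":0,"rx":0,"ry":0,"rz":80}]'

```text
time: 21.5
tool_pos: [0.6044, 0.1888, 0.1524]
tool_rot: [2.781, 0.246, 1.842]
contact_force: [-2.7, -8.7, 3.7]
opening: 0.0535
grip_force: 15.0
```

```bash
python3 - <<'E'
from h import *
print(delta(target("big",.060,55,.047)),observe()["qpos"].round(3))
E
```

```text
('shift', array([0.6, 0.8, 0.6]), 'rotvec', array([-0.19,  0.03,  0.16]), 't', 21.5) [ 0.273  0.566  1.661 -0.427  0.586  0.276]
```

Turned 110° without overloading. Release, back off, and check the tab.

>>> arm_command --series '[{"x":0,"y":0,"z":0,"rx":0,"ry":0,"rz":0},{"x":0,"y":0,"z":0,"rx":0,"ry":0,"rz":0},{"x":0,"y":0,"z":0,"rx":0,"ry":0,"rz":0},{"x":0,"y":0,"z":0,"rx":0,"ry":0,"rz":0},{"x":0,"y":0,"z":0,"rx":0,"ry":0,"rz":0},{"x":0,"y":0,"z":-20,"rx":0,"ry":0,"rz":0},{"x":0,"y":0,"z":-50,"rx":0,"ry":0,"rz":0},{"x":0,"y":0,"z":-90,"rx":0,"ry":0,"rz":0},{"x":0,"y":0,"z":-130,"rx":0,"ry":0,"rz":0},{"x":0,"y":0,"z":-170,"rx":0,"ry":0,"rz":0},{"x":0,"y":0,"z":-170,"rx":0,"ry":0,"rz":0},{"x":0,"y":0,"z":-170,"rx":0,"ry":0,"rz":0}]' --hand 80

```text
time: 22.7
tool_pos: [0.5361, 0.2116, 0.3074]
tool_rot: [2.776, 0.244, 1.84]
contact_force: [0.3, -0.8, -0.1]
opening: 0.0801
grip_force: 0.0
```

```bash
python3 - <<'E'
from h import *
o=[];print(observe()["tool_pos"],observe()["contact_force"])
p,F=frame("big")
for c,(y,x) in(("scene",(150,360)),("top",(130,205))):
    pic=read_camera(c);o.append(cv2.resize(pic["pixels"][y:y+95,x:x+76],None,fx=5.2,fy=5.2,interpolation=cv2.INTER_CUBIC))
    pr=lambda v:cv2.projectPoints((p+F@np.array(v)).reshape(1,3),pic["rvec"],pic["tvec"],pic["K"],None)[0].ravel()
    print(c,"expected lid centre, +x rim, +y rim (crop px)",[((pr(v)-[x,y])*5.2).round(0) for v in((0,0,.095),(.024,0,.095),(0,.024,.095))])
    for q in("label","big_lid_top","small_lid_top","cup","spool","offcut","spare_jar","driver","wrench"):
        for d in mark_of(pic,q)[:1]:
            v=F.T@(np.array(d["point"])-p)*1e3;print(c,q,np.round(d["point"],3),np.round(v,1) if q in("label","big_lid_top") else "",round(d["confidence"],2))
cv2.imwrite("pics/a4.png",cv2.convertScaleAbs(np.hstack(o),alpha=1.4))
E
```

```text
[0.53613557 0.21155754 0.30743792] [ 0.33717798 -0.78216843 -0.14707339]
scene expected lid centre, +x rim, +y rim (crop px) [array([221., 235.]), array([208., 250.]), array([274., 252.])]
scene big_lid_top [0.612 0.187 0.142] [ 2.2 -0.2 95.4] 0.78
scene small_lid_top [ 0.573 -0.179  0.123]  0.45
scene cup [0.532 0.335 0.001]  0.76
scene spool [ 0.448  0.008 -0.001]  0.58
scene offcut [0.43  0.193 0.003]  0.68
scene spare_jar [ 0.689  0.334 -0.   ]  0.62
scene driver [ 0.47  -0.351 -0.002]  0.76
scene wrench [ 0.679 -0.348 -0.   ]  0.9
top expected lid centre, +x rim, +y rim (crop px) [array([198., 305.]), array([210., 258.]), array([150., 289.])]
top label [0.651 0.172 0.105] [24.7 -3.8 43.2] 0.75
top big_lid_top [0.609 0.187 0.14 ] [-1.2 -1.1 94.5] 0.84
top small_lid_top [ 0.568 -0.184  0.12 ]  0.5
top spool [ 0.447  0.007 -0.004]  0.69
top offcut [ 0.428  0.191 -0.008]  0.89
top spare_jar [ 0.589 -0.18  -0.002]  0.71
top driver [ 0.468 -0.353  0.004]  0.75
top wrench [ 0.682 -0.343  0.002]  0.72
```

View pics/a4.png

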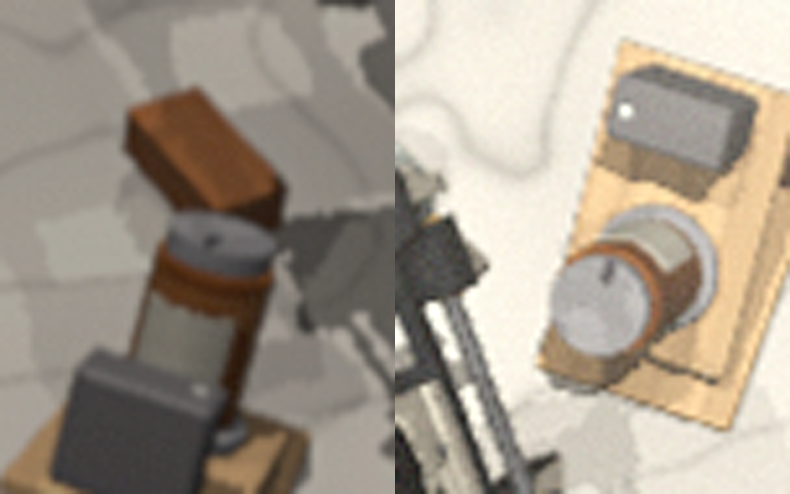

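The scene half shows the label toward the reader (label right edge near (235,318)). The top half shows the tab at (608,272), near the lid centre (600,305)'s +x direction. I quantify the remaining angle.

```bash
python3 - <<'E'
from h import *
p,F=frame("big");L=[]
for i in range(5):
  for c in("top","scene"):
    pic=read_camera(c)
    for q in("label",):
      for d in mark_of(pic,q)[:1]:
        v=F.T@(np.array(d["point"])-p)*1e3
        if 20<np.hypot(v[0],v[1])<35:L.append([c=="top",*v.round(1),np.arctan2(v[1],v[0]).round(2)])
    if i==0:
      x,y=dict(scene=(360,150),top=(205,130))[c]
      pr=lambda v:((cv2.projectPoints((p+F@np.array(v)).reshape(1,3),pic["rvec"],pic["tvec"],pic["K"],None)[0].ravel()-[x,y])*5.2).round(0)
      for f in(-.3,-.2,-.1,0,.1,.2,.3):print(c,f,[pr((.027*np.cos(f+a),.027*np.sin(f+a),.0655)) for a in(-.778,.778)],"tab",pr((.024*np.cos(f),.024*np.sin(f),.095)))
for l in L:print(l)
print(observe()["time"])
E
```

```text
top -0.3 [array([271., 282.]), array([205., 237.])] tab [224. 264.]
top -0.2 [array([269., 277.]), array([200., 238.])] tab [219. 262.]
top -0.1 [array([267., 272.]), array([195., 240.])] tab [215. 259.]
top 0 [array([264., 267.]), array([190., 242.])] tab [210. 258.]
top 0.1 [array([261., 262.]), array([186., 245.])] tab [205. 256.]
top 0.2 [array([258., 258.]), array([182., 248.])] tab [200. 255.]
top 0.3 [array([254., 253.]), array([178., 252.])] tab [195. 255.]
scene -0.3 [array([146., 288.]), array([219., 322.])] tab [193. 245.]
scene -0.2 [array([147., 291.]), array([225., 322.])] tab [198. 247.]
scene -0.1 [array([150., 293.]), array([231., 323.])] tab [203. 249.]
scene 0 [array([152., 296.]), array([236., 323.])] tab [208. 250.]
scene 0.1 [array([156., 299.]), array([241., 323.])] tab [214. 252.]
scene 0.2 [array([160., 301.]), array([246., 322.])] tab [219. 253.]
scene 0.3 [array([164., 304.]), array([250., 322.])] tab [225. 255.]
[True, np.float64(27.0), np.float64(-0.2), np.float64(41.1), np.float64(-0.01)]
[False, np.float64(22.0), np.float64(-5.7), np.float64(43.5), np.float64(-0.25)]
[True, np.float64(24.7), np.float64(-2.8), np.float64(40.6), np.float64(-0.11)]
[False, np.float64(23.1), np.float64(-5.2), np.float64(40.4), np.float64(-0.22)]
[True, np.float64(25.2), np.float64(-4.3), np.float64(42.8), np.float64(-0.17)]
[False, np.float64(23.9), np.float64(-1.4), np.float64(42.5), np.float64(-0.06)]
[True, np.float64(27.5), np.float64(-4.5), np.float64(42.7), np.float64(-0.16)]
[True, np.float64(25.4), np.float64(-1.3), np.float64(43.8), np.float64(-0.05)]
[False, np.float64(22.3), np.float64(-6.6), np.float64(41.6), np.float64(-0.29)]
24.7
```

```bash
python3 - <<'E'
from h import *
p,F=frame("big")
for c in("top","scene"):
    pic=read_camera(c);h=cv2.cvtColor(pic["pixels"],cv2.COLOR_BGR2HSV);b=pic["pixels"].astype(float)
    for s in(.050,.054,.058,.062,.070):
        a=np.linspace(-1.9,1.9,77);P=p+(F@np.array([.027*np.cos(a),.027*np.sin(a),0*a+s])).T
        uv=cv2.projectPoints(P,pic["rvec"],pic["tvec"],pic["K"],None)[0].reshape(-1,2).astype(np.float32)
        v=cv2.remap(pic["pixels"],uv[:,:1],uv[:,1:],cv2.INTER_LINEAR)[:,0].astype(int)
        ratio=v[:,0]/np.maximum(v[:,2],1)   # blue/red: amber low, label near 1
        print(c,s," ".join(f"{x:.1f}:{r:.2f}" for x,r in zip(a[::3],ratio[::3])))
E
```

```text
top 0.05 -1.9:0.72 -1.8:0.70 -1.6:0.64 -1.4:0.64 -1.3:0.60 -1.1:0.60 -1.0:0.62 -0.9:0.84 -0.7:0.89 -0.6:0.86 -0.4:0.88 -0.2:0.88 -0.1:0.89 0.0:0.88 0.2:0.88 0.4:0.86 0.5:0.88 0.6:0.87 0.8:0.73 0.9:0.60 1.1:0.54 1.2:0.53 1.4:0.77 1.5:0.95 1.7:0.96 1.8:0.96
top 0.054 -1.9:0.72 -1.8:0.70 -1.6:0.62 -1.4:0.65 -1.3:0.60 -1.1:0.60 -1.0:0.64 -0.9:0.84 -0.7:0.89 -0.6:0.88 -0.4:0.89 -0.2:0.88 -0.1:0.88 0.0:0.89 0.2:0.87 0.4:0.84 0.5:0.86 0.6:0.82 0.8:0.65 0.9:0.59 1.1:0.53 1.2:0.52 1.4:0.77 1.5:0.95 1.7:0.97 1.8:0.98
top 0.058 -1.9:0.72 -1.8:0.70 -1.6:0.62 -1.4:0.64 -1.3:0.62 -1.1:0.60 -1.0:0.62 -0.9:0.82 -0.7:0.88 -0.6:0.88 -0.4:0.89 -0.2:0.87 -0.1:0.85 0.0:0.85 0.2:0.84 0.4:0.83 0.5:0.86 0.6:0.76 0.8:0.63 0.9:0.58 1.1:0.53 1.2:0.54 1.4:0.76 1.5:0.97 1.7:0.97 1.8:0.97
top 0.062 -1.9:0.73 -1.8:0.69 -1.6:0.67 -1.4:0.65 -1.3:0.63 -1.1:0.60 -1.0:0.60 -0.9:0.75 -0.7:0.82 -0.6:0.85 -0.4:0.84 -0.2:0.83 -0.1:0.79 0.0:0.81 0.2:0.79 0.4:0.81 0.5:0.82 0.6:0.68 0.8:0.59 0.9:0.58 1.1:0.55 1.2:0.60 1.4:0.82 1.5:0.93 1.7:0.96 1.8:0.97
top 0.07 -1.9:0.61 -1.8:0.66 -1.6:0.67 -1.4:0.64 -1.3:0.68 -1.1:0.61 -1.0
[... 775 characters left out ...]
0:0.76 -0.9:0.84 -0.7:0.88 -0.6:0.88 -0.4:0.88 -0.2:0.88 -0.1:0.88 0.0:0.88 0.2:0.88 0.4:0.88 0.5:0.89 0.6:0.84 0.8:0.49 0.9:0.24 1.1:0.45 1.2:0.73 1.4:0.84 1.5:0.89 1.7:0.88 1.8:0.87
scene 0.062 -1.9:0.39 -1.8:0.64 -1.6:0.77 -1.4:0.81 -1.3:0.81 -1.1:0.77 -1.0:0.74 -0.9:0.81 -0.7:0.88 -0.6:0.88 -0.4:0.88 -0.2:0.88 -0.1:0.89 0.0:0.88 0.2:0.88 0.4:0.89 0.5:0.90 0.6:0.85 0.8:0.52 0.9:0.37 1.1:0.46 1.2:0.75 1.4:0.84 1.5:0.87 1.7:0.87 1.8:0.87
scene 0.07 -1.9:0.40 -1.8:0.71 -1.6:0.81 -1.4:0.84 -1.3:0.82 -1.1:0.74 -1.0:0.52 -0.9:0.45 -0.7:0.52 -0.6:0.45 -0.4:0.38 -0.2:0.46 -0.1:0.45 0.0:0.43 0.2:0.38 0.4:0.43 0.5:0.53 0.6:0.47 0.8:0.38 0.9:0.36 1.1:0.45 1.2:0.71 1.4:0.82 1.5:0.87 1.7:0.87 1.8:0.86
```

The label centre comes out at about -0.09 rad, which is inside tolerance. A small 5° correction is cheap, and the grasp pose has already worked.

>>> arm_command --series '[{"x":0,"y":0,"z":40,"rx":0,"ry":0,"rz":0},{"x":0,"y":0,"z":80,"rx":0,"ry":0,"rz":0},{"x":0,"y":0,"z":110,"rx":0,"ry":0,"rz":0},{"x":0,"y":0,"z":130,"rx":0,"ry":0,"rz":0},{"x":0,"y":0,"z":145,"rx":0,"ry":0,"rz":0},{"x":0,"y":0,"z":155,"rx":0,"ry":0,"rz":0},{"x":0,"y":0,"z":163,"rx":0,"ry":0,"rz":0},{"x":0,"y":0,"z":169,"rx":0,"ry":0,"rz":0},{"x":0,"y":0,"z":169,"rx":0,"ry":0,"rz":0},{"x":0,"y":0,"z":169,"rx":0,"ry":0,"rz":0}]'

```text
time: 25.8
tool_pos: [0.6045, 0.1907, 0.1538]
tool_rot: [2.777, 0.244, 1.84]
contact_force: [-0.4, 0.6, 0.8]
opening: 0.0797
grip_force: 0.0
```

>>> arm_command --series '[{"x":0,"y":0,"z":0,"rx":0,"ry":0,"rz":0},{"x":0,"y":0,"z":0,"rx":0,"ry":0,"rz":0},{"x":0,"y":0,"z":0,"rx":0,"ry":0,"rz":0},{"x":0,"y":0,"z":0,"rx":0,"ry":0,"rz":0},{"x":0,"y":0,"z":0,"rx":0,"ry":0,"rz":0},{"x":0,"y":0,"z":0,"rx":0,"ry":0,"rz":0},{"x":0,"y":0,"z":0,"rx":0,"ry":0,"rz":0},{"x":0,"y":0,"z":0,"rx":0,"ry":0,"rz":-2.5},{"x":0,"y":0,"z":0,"rx":0,"ry":0,"rz":-5},{"x":0,"y":0,"z":0,"rx":0,"ry":0,"rz":-5},{"x":0,"y":0,"z":0,"rx":0,"ry":0,"rz":-5}]' --hand 45 --squeeze 15

```text
time: 26.9
tool_pos: [0.6035, 0.1902, 0.153]
tool_rot: [2.802, 0.274, 1.925]
contact_force: [-5.0, -0.9, 3.3]
opening: 0.0539
grip_force: 15.0
```

>>> arm_command --series '[{"x":0,"y":0,"z":0,"rx":0,"ry":0,"rz":0},{"x":0,"y":0,"z":0,"rx":0,"ry":0,"rz":0},{"x":0,"y":0,"z":0,"rx":0,"ry":0,"rz":0},{"x":0,"y":0,"z":0,"rx":0,"ry":0,"rz":0},{"x":0,"y":0,"z":0,"rx":0,"ry":0,"rz":0},{"x":0,"y":0,"z":-20,"rx":0,"ry":0,"rz":0},{"x":0,"y":0,"z":-50,"rx":0,"ry":0,"rz":0},{"x":0,"y":0,"z":-90,"rx":0,"ry":0,"rz":0},{"x":0,"y":0,"z":-130,"rx":0,"ry":0,"rz":0},{"x":0,"y":0,"z":-170,"rx":0,"ry":0,"rz":0},{"x":0,"y":0,"z":-170,"rx":0,"ry":0,"rz":0},{"x":0,"y":0,"z":-170,"rx":0,"ry":0,"rz":0}]' --hand 80

```text
time: 28.1
tool_pos: [0.5358, 0.2116, 0.3084]
tool_rot: [2.797, 0.274, 1.925]
contact_force: [-0.2, -0.8, -1.2]
opening: 0.0799
grip_force: 0.0
```

```bash
python3 - <<'E'
from h import *
p,F=frame("big")
for c in("top","scene"):
    pic=read_camera(c)
    for s in(.050,.058):
        a=np.linspace(-1.2,1.1,47);P=p+(F@np.array([.027*np.cos(a),.027*np.sin(a),0*a+s])).T
        uv=cv2.projectPoints(P,pic["rvec"],pic["tvec"],pic["K"],None)[0].reshape(-1,2).astype(np.float32)
        v=cv2.remap(pic["pixels"],uv[:,:1],uv[:,1:],cv2.INTER_LINEAR)[:,0].astype(int)
        m=a[v[:,0]/np.maximum(v[:,2],1)>(.74 if c=="top" else .65)];m=m[(m>-1.05)&(m<1.)];print(c,s,m.min(),m.max())
    for q in("label","big_lid_top","small_lid_top"):
        for d in mark_of(pic,q)[:1]:
            v=F.T@(np.array(d["point"])-p)*1e3;print(c,q,np.round(d["point"],3),v.round(1),np.arctan2(v[1],v[0]).round(2))
print(observe()["contact_force"])
E
```

```text
top 0.05 -0.8 0.7999999999999998
top 0.058 -0.75 0.6499999999999999
top label [0.654 0.17  0.104] [27.6 -3.9 41.7] -0.14
top big_lid_top [0.612 0.186 0.139] [ 1.7 -1.2 92.2] -0.62
top small_lid_top [ 0.59  -0.182 -0.002] [  20.6 -360.2  -72.2] -1.51
scene 0.05 -0.85 0.7999999999999998
scene 0.058 -1.0 0.8499999999999999
scene label [0.652 0.171 0.104] [24.8 -3.8 42.4] -0.15
scene big_lid_top [0.612 0.189 0.142] [ 2.1  1.9 95.1] 0.74
scene small_lid_top [ 0.571 -0.182  0.121] [  55.3 -365.7   46.6] -1.42
[ 0.0526297  -0.69763773  0.52145006]
```

```bash
python3 -c "
from cell import *
print(hand_in())"
```

```text
the job is handed in; nothing more can be done
None
```

I pressed both lids home and held each at about 18 N (brief peak on the small lid about 28 N), then turned the large jar until its label measured within about 0.05 rad of the reader by its edges (the network's label marks read about -0.15), let go and handed the job in at about 28 s; the hand-in gave no verdict.

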